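# Fit the tube adapter into the dry bath

## Robot

A 6-joint arm with a two-finger parallel gripper is mounted at the origin on the work surface. World frame = base frame: x ahead of the robot, y to its left, z up, the work surface at z = 0. Lengths are in mm, angles in rad, forces in N, time in s.
With the tool pointing down it reaches from about 375 to 925 mm from the base axis. Payload 5.7 kg.
Tool frame: the origin (TCP) lies at the very end of the fingers, on their centre line; the grasp point (between the pads) lies behind it (bot.grasp_offset is the z of the grasp point in the tool frame, in mm); z points along the fingers, y is the line along which they close (so a half turn about z gives the same grasp; the last joint's range is limited). The gripper opens to 85 mm and grips with 20 to 120 N. Pads are 22 mm wide; open, the fingers measure 114 mm over their backs; the gripper's body (76 mm by 85 mm) begins 54 mm behind the grasp point. The pads swing forward as they close: fully open they stand 13 mm farther back than shut.
Start: joints at [1.001, 0.359, 1.51, -0, 1.272, -0.115], TCP at [263.556, 538.977, 191.367] pointing down, gripper open.
Joint ranges: [-2.97, 2.97], [-1.01, 2.36], [0.21, 2.38], [-0.96, 4.11], [0.2, 2.71], [-2.98, 2.98]. Speed limits (rad/s): [2.39, 2.39, 3.14, 3.14, 3.14, 3.14].

## Interface

Orientations are given as [roll, pitch, yaw] about the fixed x, y, z axes, in that order (R = Rz(yaw) Ry(pitch) Rx(roll)).
In Python, from bench import bot, viewer, order gives the robot as it stands (bot), with the cameras (viewer) and the job (order).
- The arm moves only by the shell command python3 inch.py 'ROWS' [FORCE]. ROWS is a JSON list of rows, 1 to 12 of them, each of 7 numbers: a rotation vector rx, ry, rz in rad, then dx, dy, dz in mm, then the opening from 0.0 (shut) to 1.0 (fully open); each row shifts and turns the commanded pose from where the row before left it, along the tool's axes as they then stand; what a row does not reach is not made up. A row lasts 1/10 s, in which the tool goes at most 50 mm and 0.15 rad, less where a joint would pass 70% of its speed; a pose out of reach is approached as far as the arm can. The fingers move at their own pace and stop on an object; FORCE is the grip in N (left out, the last holds). Time passes only in rows, so rows that do not move let the fingers close. It prints the time, the measured TCP pose, the force, the opening and the grip force at its end.
- bot.get_obs(): the state, without advancing time (a new reading comes with each control period).
- viewer.snapshot(name): name is "scene" or "top" or "wrist"; returns the picture (384x512x3 uint8, red, green, blue); there is no depth.
- viewer.camera_model(name): a dict with "intrinsics" (3x3 intrinsics, pixels), "camera_from_world" (4x4, takes a point from world to camera coordinates). Camera axes: x right, y down, z forward; pixel columns grow to the right and rows downward; lengths in mm; the calibration is good to about 2 mm. A picture is of the moment at which its call begins: read the wrist's pose just before it. camera_model takes no time and is no camera call; for the wrist camera it gives the pose at the moment of the call.
- order.finish_job(): hands the job in; it is judged then, once.
The state is a dict: "clock": time; "joint_positions": joint angles; "joint_vel": joint speeds; "tau": joint torques, N m; "eef_pos": TCP position; "tool_rot": TCP orientation; "wrist_force": force on the tool from outside, world axes, zero at the start; "wrist_torque": the same for the moment, N m; "grip_width": opening from 0.0 (shut) to 1.0 (fully open); "grip_force": force on a finger pad.
Only numpy, scipy, OpenCV 4.12 (cv2) and the standard library are available. Lean on these libraries where they do the work, as an engineer would, in place of code of your own. Each camera call takes 0.05 s, during which the arm holds its last target. There are 200 camera calls.

## Task

Open the blue see-through lid of the dry bath so that it stands up by itself, slide the blue-collared tube adapter into the close-fitting bore of the metal block (you may have to feel for the hole) and press it fully home, collar down on the block. Then lower the lid until it is closed and let go. Leave the orange- and green-collared adapters and the amber bottle alone.

Things in the scene. Friction and masses are not known exactly. Their poses are not given: they have to be found in the camera images.
- bath: Dry bath, fixed: white open-topped housing 150 (its x) x 190 (its y) x 98 mm high, walls 6 mm; grey panel 50 mm wide, 70 mm high on its -y side. Origin: centre of the underside; x points from the front (robot side) to the hinge side, z up. Inside sits an aluminium block, 118 x 150 mm, its flat top 64 mm above the bench, 34 mm below the rim, with one bore.
- well (a point): Nominal centre of the bore's mouth, on the block's top, 12 mm in front of the bath's centre. Fixed to the housing, NOT to the block, which sits off-centre: the true bore is up to 5 mm from here along each of the bath's x and y; search for it by touch or look. Bore: round, vertical, 27.6 mm diameter, mouth chamfered 1.5 mm. Adapter home: foot 34 mm below this point.
- floor_plate (a joint): How far the black floor plate in the bore has been pushed down, m: 0 to 0.024; it starts at 0, 14 mm below the block's top. The adapter, once entered, rests on it; it slides only when pushed with about 7 N (friction, no spring: it stays where pushed), so the adapter's last 20 mm must be pressed. Home is reached near 0.020, when the collar meets the block.
- adapter_blue: Tube adapter with blue collar, loose, about 0.12 kg, upright on the bench. Origin: centre of its underside (foot), z up its axis. Aluminium shank 26 mm diameter, 34 mm long, foot chamfered 2 mm; above it the collar, 34 mm diameter, 24 mm tall; flat solid top 58 mm above the foot with a dark mark. Home: collar on the block, foot 30 mm above the bath's underside, top 10 mm below the rim.
- adapter_orange: The same with an orange collar and a thicker shank, 30 mm, which does not fit; loose, to be left alone. Origin: centre of its underside. The three adapters stand in any order.
- adapter_green: The same with a green collar and a thicker shank, 30 mm, which does not fit; loose, to be left alone. Origin: centre of its underside.
- reagent: Amber bottle, 60 mm diameter, 130 mm high, loose, to be left alone. Origin: centre of its underside.
- lid (a joint): Angle of the blue see-through lid, rad: 0 closed, grows as it opens, 1.57 upright, stop at 1.9. Starts between 0 and 0.5. The hinge is stiff: the lid stays at any angle where it is left; about 2 to 4 N at the bar moves it. It cannot close unless the adapter is home.
- lid_handle (a point): Middle of the lid's black handle bar: round, 10 mm thick, 100 mm long, parallel to the hinge, in the lid's plane, 42 mm in front of its front edge (free gap 37 mm), 192 mm from the hinge axis. Lid closed: in front of the bath, 102 mm above the bench, axes as the bath's; lid upright: on top. Turns with the lid.
- lid_hinge (a point): Middle of the lid's hinge axis, on the bath's rear rim, 75 mm behind the bath's centre, 98 mm above the bench; the axis is the bath's y. The lid is a plate 150 x 190 x 8 mm that lies from the hinge forward when closed.

How it is judged (in metres and radians):
On the way, in this order (a step that is already met when the one before it is completed fails the run):
1. the lid stands open (past 1.2 rad) (value of joint lid above 1.2 rad), for 0.3 s.
2. the blue adapter is pressed fully home in the bore, the lid still open (z of adapter_blue in the frame of bath below 0.033 m and horizontal distance between adapter_blue and well below 0.01 m and angle between adapter_blue's own z axis and vertical below 0.06 rad and value of joint lid above 1 rad), for 0.2 s.
At the end, for the whole second after the job is handed in: The blue adapter is in the bore, upright within 0.06 rad, its foot less than 33 mm above the bath's underside (collar within 3 mm of the block), within 10 mm horizontally of the nominal bore centre, at rest; the lid is closed (below 0.05 rad) and still (z of adapter_blue in the frame of bath below 0.033 m and horizontal distance between adapter_blue and well below 0.01 m and angle between adapter_blue's own z axis and vertical below 0.06 rad and value of joint lid below 0.05 rad and linear speed of adapter_blue below 0.02 m/s and not (velocity of joint lid above 0.1 rad/s)); the robot touches nothing.
It fails at once if the orange or green adapter or the amber bottle is moved by more than 30 mm or tipped over (distance of any of adapter_orange, adapter_green, reagent from where it was at the start of the episode above 0.03 m or angle between any of adapter_orange, adapter_green, reagent's own z axis and vertical above 0.5 rad).
It also fails if it takes over 72 s, if anything falls off the work surface, if the arm or the gripper's body presses on something with over 40 N, if the wrist force passes 120 N, or if a joint passes its speed limit or range.

## Working session

There is one attempt and no reset: what is moved stays moved. The work goes in short steps, Python scripts to look and compute and a shell command to move; the robot and the scene stay as the last step left them, time stands still between calls to the robot, and variables do not carry over. Pictures are saved under pics/ and viewed, at most 10 in all, crops included, and the job is handed in when it is done.

```bash
ls; mkdir -p pics
python3 - <<'E'
from bench import bot, viewer, order
import cv2,numpy as np
for n in("scene","top"):
    im=viewer.snapshot(n); cv2.imwrite(f"pics/{n}0.png",im[:,:,::-1])
    m=viewer.camera_model(n); print(n,np.round(m["intrinsics"],1).tolist(),np.round(m["camera_from_world"],3).tolist())
o=bot.get_obs();print(o["eef_pos"],o["tool_rot"],o["clock"],bot.grasp_offset,o["grip_width"])
a=cv2.imread("pics/scene0.png");b=cv2.imread("pics/top0.png")
cv2.imwrite("pics/b0.png",cv2.resize(b,(800,600),interpolation=cv2.INTER_CUBIC))
cv2.imwrite("pics/a0.png",cv2.resize(a,(800,600),interpolation=cv2.INTER_CUBIC))
E
```

```text
bench.py
inch.py
pics
scene [[351.6, 0.0, 253.6], [0.0, 351.6, 197.4], [0.0, 0.0, 1.0]] [[0.18, 0.983, -0.016, -177.708], [0.722, -0.144, -0.676, -323.672], [-0.667, 0.11, -0.736, 1247.449], [0.0, 0.0, 0.0, 1.0]]
top [[433.4, 0.0, 259.7], [0.0, 433.4, 195.2], [0.0, 0.0, 1.0]] [[-0.029, -1.0, -0.014, 89.479], [-0.989, 0.03, -0.142, 545.243], [0.142, 0.009, -0.99, 1046.151], [0.0, 0.0, 0.0, 1.0]]
[263.19719416 538.4358581  190.63261807] [-3.13994203e+00 -1.99750897e-04  2.68682379e+00] 0.1 -18.700000000000003 1.0016158334789462
```

View pics/b0.png

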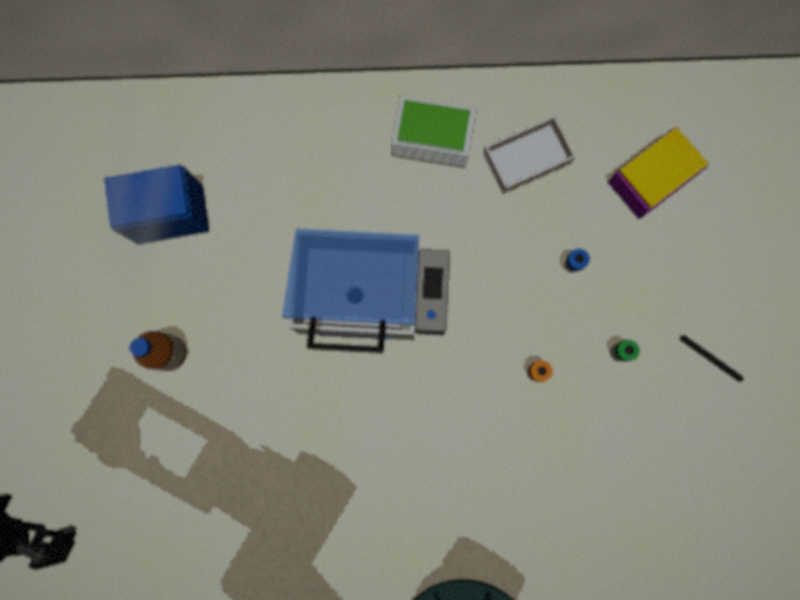

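View pics/a0.png

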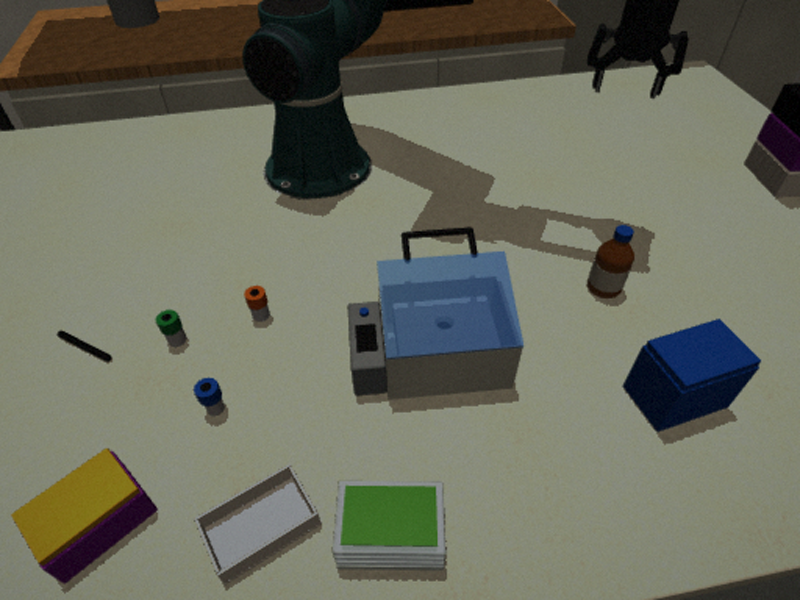

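The top view shows the lid ajar with its bar at about (310–382, 348), the blue adapter at (578, 259), orange at (541, 370) and green at (627, 349). The bore shows as a dark disc at (355, 296). I'll enlarge the bath in both views for the fit.

Run:
```python
import cv2,numpy as np
b=cv2.imread("pics/top0.png")[140:232,175:295]; a=cv2.imread("pics/scene0.png")[135:260,215:345]
print(a.shape,b.shape)
A=cv2.resize(a,(400,385),interpolation=cv2.INTER_CUBIC)
cv2.imwrite("pics/ct.png",cv2.resize(b,None,fx=6.5,fy=6.5,interpolation=cv2.INTER_CUBIC))
cv2.imwrite("pics/cs.png",cv2.resize(a,None,fx=4.8,fy=4.8,interpolation=cv2.INTER_CUBIC))
```

```text
(125, 130, 3) (92, 120, 3)
```

View pics/ct.png

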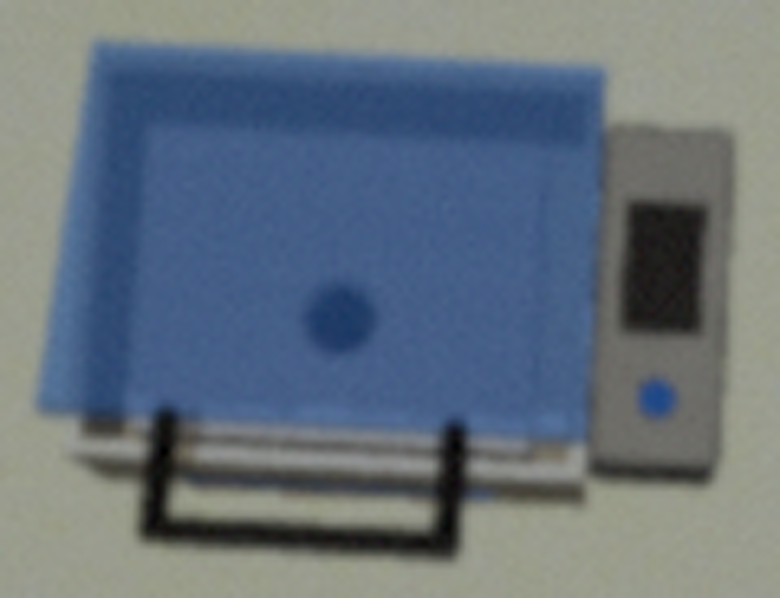

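View pics/cs.png

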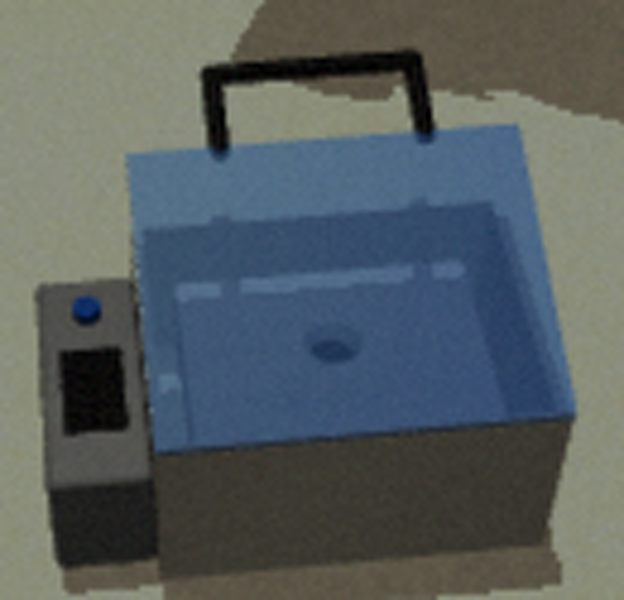

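Top crop: bar ends at (142,527) and (458,545), lid front corners at (38,410) and (590,440), bore at (339,318). Scene crop: bar ends at (203,72) and (420,57), bore at (332,345). Next I fit the bath pose, lid angle and bore jointly.

```bash
cat > h.py <<'E'
import numpy as np
from bench import bot, viewer, order
M={n:viewer.camera_model(n) for n in("scene","top")}
def proj(n,p,m=None):
    m=m or M[n]; c=np.asarray(m["camera_from_world"])@np.r_[p,1]; u=np.asarray(m["intrinsics"])@c[:3]; return u[:2]/u[2]
def back(n,uv,z,m=None):
    m=m or M[n]; T=np.asarray(m["camera_from_world"]);d=T[:3,:3].T@np.linalg.solve(np.asarray(m["intrinsics"]),np.r_[uv,1]);o=-T[:3,:3].T@T[:3,3]
    return o+d*(z-o[2])/d[2]
E
python3 - <<'E'
from h import *
from scipy.optimize import least_squares
t=lambda u,v:(175+(u+.5)/6.5-.5,140+(v+.5)/6.5-.5)
s=lambda u,v:(215+(u+.5)/4.8-.5,135+(v+.5)/4.8-.5)
L=lambda x,y,z:("L",x,y,z); H=lambda x,y,z:("H",x,y,z)
obs=[("top",t(142,527),L(-192,50,4)),("top",t(458,545),L(-192,-50,4)),("top",t(38,410),L(-150,95,8)),("top",t(590,440),L(-150,-95,8)),
("top",t(95,42),L(0,95,8)),("top",t(605,70),L(0,-95,8)),("top",t(339,318),"B"),
("scene",s(203,72),L(-192,-50,4)),("scene",s(420,57),L(-192,50,4)),("scene",s(128,155),L(-150,-95,8)),("scene",s(520,126),L(-150,95,8)),
("scene",s(157,452),L(0,-95,4)),("scene",s(575,417),L(0,95,4)),("scene",s(163,577),H(75,-95,0)),("scene",s(547,545),H(75,95,0)),("scene",s(332,345),"B")]
def w(p,k):
    x,y,a,q,bx,by=p
    if k=="B": v=np.r_[-12+bx,by,64]
    elif k[0]=="H": v=np.r_[k[1:]]
    else: v=np.r_[75+k[1]*np.cos(q)+k[3]*np.sin(q),k[2],98-k[1]*np.sin(q)+k[3]*np.cos(q)]
    c,d=np.cos(a),np.sin(a); return np.r_[x+c*v[0]-d*v[1],y+d*v[0]+c*v[1],v[2]]
f=lambda p:np.ravel([proj(n,w(p,k))-uv for n,uv,k in obs])
r=least_squares(f,[600,40,0,.3,0,0],loss="soft_l1",x_scale=[10,10,.1,.1,1,1])
print(np.round(r.x,3));print(np.round(r.fun.reshape(-1,2),1).tolist())
print("bore",w(r.x,"B"),"bar",w(r.x,L(-192,0,4)),"hinge",w(r.x,L(0,0,0)))
for n,uv,z in[("top",(370,165.7),58),("scene",(208/1.5625,384/1.5625),58),("top",(347,236.8),58),("top",(401.3,223.5),58),("top",(141/1.5625,347/1.5625),130)]: print(n,back(n,uv,z).round(1))
print(viewer.camera_model("wrist"))
E
```

```text
[ 5.77580e+02  1.50753e+02 -8.50000e-02  3.22000e-01 -1.13300e+00
  5.18000e-01]
[[1.7, 0.5], [-1.7, 0.2], [-0.2, -0.6], [-0.5, -0.6], [-0.3, -0.3], [0.5, -0.5], [0.5, -0.6], [1.9, 0.4], [-1.3, 0.4], [-0.1, -0.6], [-0.0, -0.9], [-0.4, -0.0], [0.5, -0.4], [-0.3, 0.1], [-0.4, -0.5], [0.4, -1.2]]
bore [564.53946846 152.38621129  64.        ] bar [472.07120669 159.76035839 162.48035639] hinge [652.30855154 144.37259833  98.        ]
top [ 610.4 -202.    58. ]
scene [ 610.1 -200.4   58. ]
top [ 436.7 -135.2   58. ]
top [ 465.  -268.5   58. ]
top [484.3 461.6 130. ]
{'intrinsics': array([[282.0099531 ,   0.        , 259.48627272],
       [  0.        , 282.0099531 , 190.59010165],
       [  0.        ,   0.        ,   1.        ]]), 'camera_from_world': array([[ 4.38188136e-01,  8.98882431e-01, -1.23807028e-03,
        -5.97194410e+02],
       [ 8.64553038e-01, -4.21075396e-01,  2.74305587e-01,
        -3.67915527e+01],
       [ 2.46047152e-01, -1.21267831e-01, -9.61641780e-01,
         3.78928088e+02],
       [ 0.00000000e+00,  0.00000000e+00,  0.00000000e+00,
         1.00000000e+00]])}
```

Fit residuals are under 2 px, and the adapter agrees between the two views: blue at (610, -201). I'll turn the tool so it closes along the bath's x, then move above the bar.

```bash
python3 inch.py '[[0,0,0.15,0,0,-5,1],[0,0,0.15,0,0,-5,1],[0,0,0.15,0,0,-5,1],[0,0,0.15,0,0,-5,1],[0,0,0.15,0,0,-5,1],[0,0,0.15,0,0,-5,1],[0,0,0.15,0,0,-5,1],[0,0,0.15,0,0,-5,1]]' 30; python3 inch.py '[[0,0,0,-30,20,0,0.5],[0,0,0,-30,20,0,0.5],[0,0,0,-30,20,0,0.5],[0,0,0,-30,20,0,0.5],[0,0,0,-30,20,0,0.5],[0,0,0,-30,20,0,0.5],[0,0,0,-30,20,0,0.5],[0,0,0,-30,20,0,0.5],[0,0,0,-30,20,0,0.5],[0,0,0,-30,20,0,0.5],[0,0,0,-30,20,0,0.5],[0,0,0,-30,20,0,0.5]]'
```

```text
clock: 0.9
eef_pos: [263.3, 538.6, 231.1]
tool_rot: [-3.141, 0.001, 1.481]
wrist_force: [-0.2, -0.5, 0.3]
grip_width: 1.006
grip_force: 0.0
clock: 2.1
eef_pos: [472.7, 158.7, 231.1]
tool_rot: [-3.141, 0.0, 1.487]
wrist_force: [0.7, -0.7, 0.2]
grip_width: 0.499
grip_force: 0.0
```

```bash
python3 inch.py '[[0,0,0,0,0,15,0.5],[0,0,0,0,0,15,0.5],[0,0,0,0,0,15,0.5],[0,0,0,0,0,15,0.5],[0,0,0,0,0,15,0.5],[0,0,0,0,0,11,0.5],[0,0,0,0,0,0,0.5]]'; python3 inch.py '[[0,0,0,0,0,0,0],[0,0,0,0,0,0,0],[0,0,0,0,0,0,0],[0,0,0,0,0,0,0],[0,0,0,0,0,0,0],[0,0,0,0,0,0,0]]' 30
```

```text
clock: 2.8
eef_pos: [471.0, 159.8, 143.8]
tool_rot: [-3.138, 0.001, 1.487]
wrist_force: [-0.2, -0.3, -0.8]
grip_width: 0.501
grip_force: 0.0
clock: 3.4
eef_pos: [472.6, 160.1, 145.6]
tool_rot: [3.141, -0.0, 1.487]
wrist_force: [-0.1, 0.3, 1.0]
grip_width: 0.001
grip_force: 0.0
```

The fingers shut on nothing, so I'll look.

Run:
```python
from h import *
import cv2
print(bot.get_obs()["eef_pos"])
w=viewer.snapshot("wrist");s=viewer.snapshot("scene")
im=np.hstack([cv2.resize(w,(400,300)),cv2.resize(s[100:280,180:420],(400,300),interpolation=cv2.INTER_CUBIC)])
cv2.imwrite("pics/m1.png",im[:,:,::-1])
```

```text
[472.60860902 160.13578354 145.58297725]
```

View pics/m1.png

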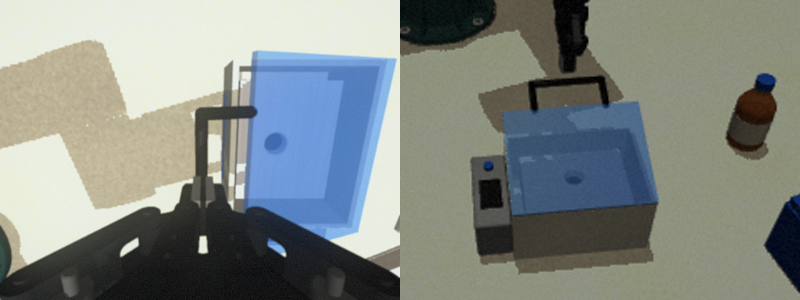

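Run:
```python
from h import *
m=viewer.camera_model("wrist")
for p in([472.6,160.1,145.6],[472.6,160.1,162],[472.6,160.1,185]): print(proj("scene",p),proj("top",p),proj("w",p,m))
# bar from wrist (200.5*1.28,115*1.28) lines at several heights; inner corner ; bar from first top/scene pics
for z in (110,120,130,140,150,162): print(z,back("w",(201*1.28,115*1.28),z,m).round(1), back("top",(175+300/6.5,140+536/6.5),z).round(1),back("scene",(215+311/4.8,135+64/4.8),z).round(1))
```

```text
[279.75266127 154.07953044] [221.32921742 222.75643891] [260.10158253 212.08164988]
[280.01847179 148.75288346] [220.5755618  222.16783213] [260.18194934 221.06270978]
[280.40455315 141.01609735] [219.47437277 221.30780094] [260.32194405 236.70723992]
110 [473.8 200.2 110. ] [476.2 164.1 110. ] [410.  176.4 110. ]
120 [474.  201.5 120. ] [475.4 163.1 120. ] [421.7 173.2 120. ]
130 [474.2 202.7 130. ] [474.6 162.  130. ] [433.4 170.  130. ]
140 [474.3 204.  140. ] [473.7 161.  140. ] [445.2 166.9 140. ]
150 [474.5 205.2 150. ] [472.9 160.  150. ] [456.9 163.7 150. ]
162 [474.7 206.7 162. ] [471.9 158.8 162. ] [471.  159.9 162. ]
```

Run:
```python
from h import *
import cv2
w=viewer.snapshot("wrist");s=viewer.snapshot("scene")
im=np.hstack([cv2.resize(w[130:290,200:320],(450,600),interpolation=cv2.INTER_CUBIC),cv2.resize(s[95:185,255:307],(347,600),interpolation=cv2.INTER_CUBIC)])
cv2.imwrite("pics/m2.png",im[:,:,::-1])
```

```text
(no output)
```

View pics/m2.png

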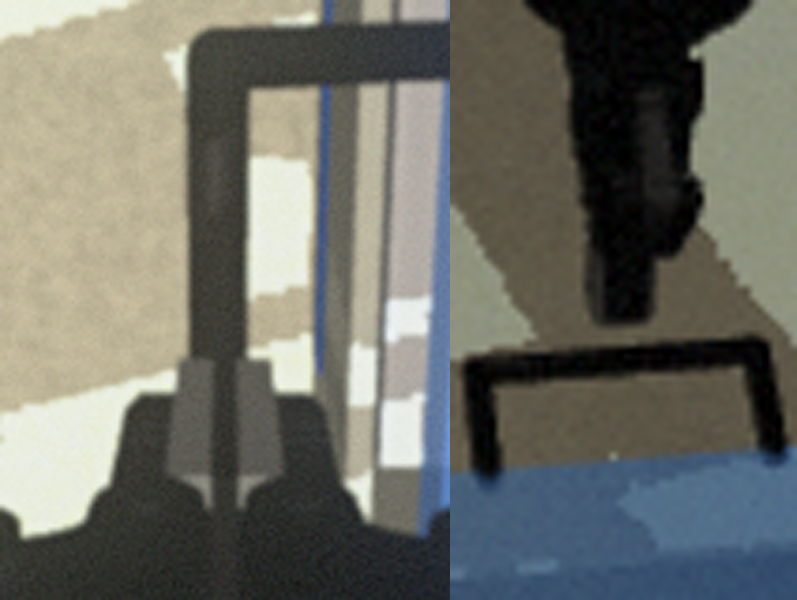

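Run:
```python
from h import *
import cv2
# initial open tips: TCP (263.2,538.4,190.6), yaw 2.687 -> y axis
y=np.r_[np.sin(2.687),-np.cos(2.687),0]
for dz in(0,13,25,35,45): print(dz,[proj("scene",np.r_[263.2,538.4,190.6+dz]+s*y*47).round(1)*1.5625 for s in(1,-1)])
m=viewer.camera_model("wrist");print(m["camera_from_world"])
for z in (145,155,165,175,185): print(z,proj("w",[472.6,160,z],m).round(1),proj("w",[472.6,171,z],m).round(1),proj("scene",[472.6,160,z]))
a=cv2.imread("pics/scene0.png")[20:75,355:455]
cv2.imwrite("pics/m3.png",cv2.resize(a,None,fx=7,fy=7,interpolation=cv2.INTER_CUBIC))
```

```text
0 [array([643.28125, 123.125  ]), array([589.0625, 116.875 ])]
13 [array([645.625  , 116.40625]), array([590.78125, 110.     ])]
25 [array([647.8125, 110.    ]), array([592.5 , 103.75])]
35 [array([649.6875 , 104.53125]), array([593.90625,  98.4375 ])]
45 [array([651.5625,  99.0625]), array([595.3125 ,  92.96875])]
[[ 9.96574767e-01 -8.26918561e-02  8.89382208e-04 -4.57417188e+02]
 [-7.97775285e-02 -9.58508812e-01  2.73672071e-01  1.66137994e+02]
 [-2.17779708e-02 -2.72805633e-01 -9.61822648e-01  3.88383682e+02]
 [ 0.00000000e+00  0.00000000e+00  0.00000000e+00  1.00000000e+00]]
145 [260.2 211.9] [258.8 196.8] [279.70239301 154.27694805]
155 [260.2 217.2] [258.8 201.3] [279.86303154 151.05073096]
165 [260.3 223.1] [258.8 206.4] [280.02652724 147.76713132]
175 [260.3 229.6] [258.8 212.1] [280.19295702 144.42460446]
185 [260.4 236.9] [258.7 218.4] [280.36240057 141.02154977]
```

View pics/m3.png

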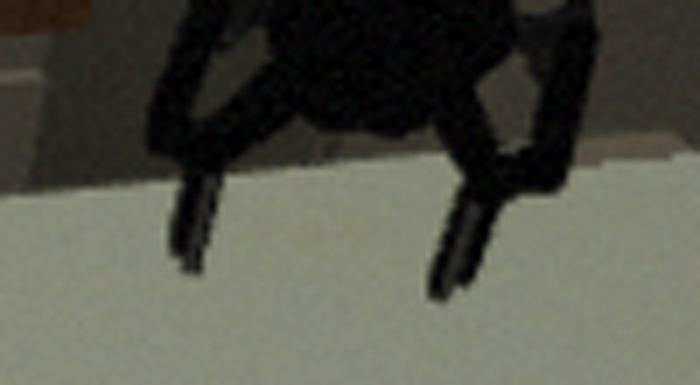

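Both cameras show the real fingertips about 33 mm short of the reported TCP, at z≈178, above the bar at z 162. I'll reopen, go down 33 mm and try again.

```bash
python3 inch.py '[[0,0,0,0,0,0,0.42],[0,0,0,0,0,0,0.42],[0,0,0,0,0,0,0.42],[0,0,0,0,0,10,0.42],[0,0,0,0,0,10,0.42],[0,0,0,0,0,10,0.42],[0,0,0,0,0,3,0.42],[0,0,0,0,0,0,0.42]]'; python3 inch.py '[[0,0,0,0,0,0,0],[0,0,0,0,0,0,0],[0,0,0,0,0,0,0],[0,0,0,0,0,0,0],[0,0,0,0,0,0,0]]' 30
```

```text
clock: 4.4
eef_pos: [471.7, 159.9, 111.4]
tool_rot: [-3.14, 0.001, 1.487]
wrist_force: [0.2, 0.5, -0.1]
grip_width: 0.42
grip_force: 0.0
clock: 4.9
eef_pos: [471.2, 160.3, 112.3]
tool_rot: [-3.14, 0.0, 1.487]
wrist_force: [-5.3, 1.9, 2.5]
grip_width: 0.1
grip_force: 30.7
```

The bar is gripped. I'll swing it along its arc in two halves.

```bash
python3 inch.py '[[0,0,0,0,3.5,-8.7,0],[0,0,0,0,3.5,-8.7,0],[0,0,0,0,9,-17,0],[0,0,0,0,10.7,-16,0],[0,0,0,0,12.2,-14.7,0],[0,0,0,0,13.6,-13.5,0]]'; python3 inch.py '[[0,0,0,0,15,-12,0],[0,0,0,0,16,-10.6,0],[0,0,0,0,17,-8.8,0],[0,0,0,0,17.9,-7.2,0],[0,0,0,0,18.5,-5.3,0],[0,0,0,0,18.9,-3.4,0],[0,0,0,0,15.2,-1.4,0],[0,0,0,0,0,0,0],[0,0,0,0,0,0,0],[0,0,0,0,0,0,0]]'
```

```text
clock: 5.5
eef_pos: [523.3, 155.9, 192.3]
tool_rot: [-3.138, 0.0, 1.487]
wrist_force: [-5.3, 2.1, -0.4]
grip_width: 0.101
grip_force: 29.3
clock: 6.5
eef_pos: [645.7, 145.5, 242.2]
tool_rot: [3.135, -0.0, 1.487]
wrist_force: [0.7, 1.2, 4.2]
grip_width: 0.097
grip_force: 30.2
```

```bash
python3 inch.py '[[0,0,0,0,0,0,0.3],[0,0,0,0,0,0,0.3],[0,0,0,0,0,0,0.3],[0,0,0,0,0,-15,0.3],[0,0,0,0,0,-25,0.3],[0,0,0,0,-20,-20,0.3],[0,0,0,0,-25,0,0.3],[0,0,0,0,-25,0,0.3],[0,0,0,0,-11,0,0.3]]'; python3 inch.py '[[0,0,0,0,0,-0,0.3],[0,0,0,0,0,30,0.3],[0,0,0,0,0,30,0.3],[0,0,0,0,0,30,0.3],[0,0,0,0,0,30,0.3],[0,0,0,0,0,0,0.3],[0,0,0,0,0,0,0.3]]'
python3 - <<'E'
from h import *
import cv2
m=viewer.camera_model("wrist"); w=viewer.snapshot("wrist"); cv2.imwrite("pics/w3.png",w[:,:,::-1])
s=viewer.snapshot("scene")
print(proj("w",[564.5,152.4,64],m))
g=cv2.GaussianBlur(cv2.cvtColor(w,cv2.COLOR_RGB2GRAY),(3,3),0); u,v=proj("w",[564.5,152.4,64],m).astype(int); print(g[v-40:v+41:8,u-40:u+41:8])
im=np.hstack([cv2.resize(w,(512,384)),cv2.resize(s[60:280,200:360],(279,384))]);cv2.imwrite("pics/m4.png",im[:,:,::-1])
E
```

```text
clock: 7.4
eef_pos: [560.2, 152.7, 299.9]
tool_rot: [-3.141, 0.0, 1.487]
wrist_force: [1.3, -0.3, 0.6]
grip_width: 0.302
grip_force: 0.0
clock: 8.1
eef_pos: [562.9, 152.4, 179.5]
tool_rot: [-3.141, 0.0, 1.487]
wrist_force: [0.4, 0.7, 0.6]
grip_width: 0.295
grip_force: 0.0
[261.23274974 174.90179781]
[[176 180 186 180 183 182 226 235 238 237 185]
 [176 192 212 238 238 238 238 237 237 178 179]
 [231 237 237 238 238 237 237 238 191 176 178]
 [179 237 237 229 181 178 229 181 182 175 178]
 [176 238 238 235  89  78 151 180 180 175 180]
 [175 225 237 226  77  76  81 181 181 175 179]
 [174 183 237 237 101  85 145 236 189 173 178]
 [173 174 238 237 237 233 237 237 237 191 180]
 [173 175 238 238 237 238 237 237 237 237 237]
 [173 174 208 237 237 237 237 237 238 237 210]
 [171 172 185 237 238 229 203 176 176 172 175]]
```

View pics/m4.png

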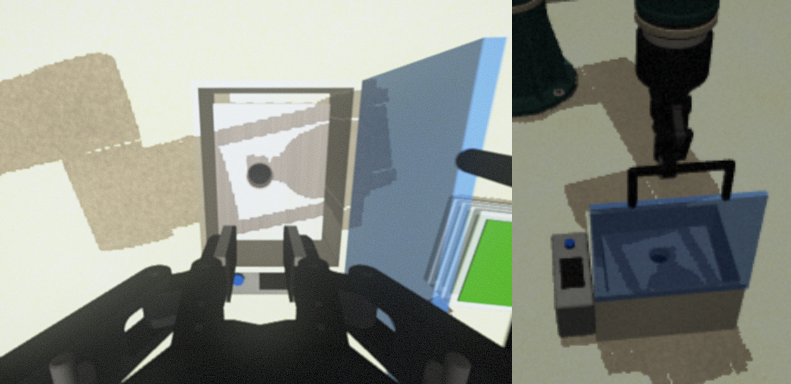

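The lid stands upright, and the bore is a dark disc at (260,175) in the wrist view, right where predicted. I'll measure it precisely.

Run:
```python
from h import *
import cv2
m=viewer.camera_model("wrist"); w=cv2.imread("pics/w3.png")
g=cv2.cvtColor(w,cv2.COLOR_BGR2GRAY)
for t in(120,150,165):
    mk=(g<t).astype(np.uint8); n,l,st,c=cv2.connectedComponentsWithStats(mk)
    k=l[175,260]; print(t,st[k],c[k],[back("w",c[k],z,m).round(1).tolist() for z in(64,57)],"r mm",np.sqrt(st[k][4]/np.pi)/282*np.linalg.norm(350-64)*1.0)
R=np.asarray(m["camera_from_world"]);C=-R[:3,:3].T@R[:3,3];print(C)
x=bot.get_obs();print(x["eef_pos"])
```

```text
120 [248 164  24  23 428] [259.29439252 174.48364486] [[564.0, 153.0, 64.0], [563.9, 151.4, 57.0]] r mm 11.83760578316323
150 [247 163  26  25 501] [259.48702595 174.67065868] [[564.2, 152.8, 64.0], [564.1, 151.2, 57.0]] r mm 12.807396396302668
165 [247 162  27  26 540] [259.60555556 174.49814815] [[564.4, 153.0, 64.0], [564.3, 151.4, 57.0]] r mm 13.296546857418495
[568.64592016 219.89979933 364.46326119]
[564.13088181 152.69087211 181.34084011]
```

```bash
python3 inch.py '[[0,0,0,0,0,-30,0.6],[0,0,0,0,0,-30,0.6],[0,0,0,-34.8,7.5,-20,0.6],[0,0,0,-34.8,7.5,0,0.6],[0,0,0,-34.8,7.5,0,0.6],[0,0,0,-34.8,7.5,0,0.6],[0,0,0,-34.8,7.5,0,0.6],[0,0,0,-34.8,7.5,0,0.6],[0,0,0,-34.8,7.5,0,0.6],[0,0,0,-34.8,7.5,0,0.6],[0,0,0,-34.8,7.5,0,0.6],[0,0,0,-34.8,7.5,0,0.6]]'; python3 inch.py '[[0,0,0,0,0,35,0.6],[0,0,0,0,0,35,0.6],[0,0,0,0,0,30,0.6],[0,0,0,0,0,0,0.6],[0,0,0,0,0,0,0.6]]'
python3 - <<'E'
from h import *
import cv2
m=viewer.camera_model("wrist"); w=viewer.snapshot("wrist"); cv2.imwrite("pics/w4.png",w[:,:,::-1])
print(bot.get_obs()["eef_pos"],proj("w",[610,-201,58],m))
h=cv2.cvtColor(w,cv2.COLOR_RGB2HSV); mk=cv2.inRange(h,(100,120,40),(130,255,255))
n,l,st,c=cv2.connectedComponentsWithStats(mk)
for k in range(1,n):
    if st[k][4]>30: print(st[k],c[k].round(1))
E
```

```text
clock: 9.4
eef_pos: [609.0, -202.6, 262.3]
tool_rot: [3.138, 0.001, 1.487]
wrist_force: [0.8, 0.0, -1.0]
grip_width: 0.597
grip_force: 0.0
clock: 9.9
eef_pos: [608.7, -200.9, 161.4]
tool_rot: [3.14, 0.001, 1.487]
wrist_force: [0.6, -0.7, 0.9]
grip_width: 0.603
grip_force: 0.0
[ 609.47221134 -201.23549198  162.3307972 ] [260.84302964 177.52006325]
[248 171  29  25 264] [262.8 187.1]
```

View pics/w4.png

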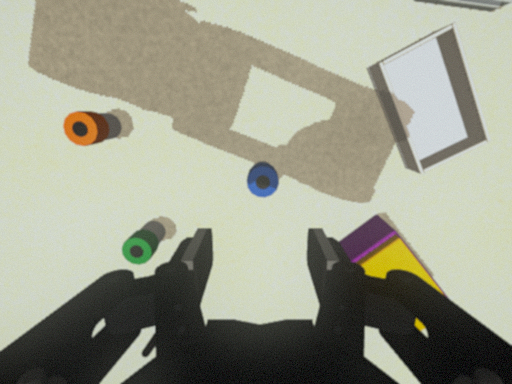

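The blue adapter stands at (263,181), its top mark centred, between the open fingers; orange (80,128) and green (137,250) are clear of them.

Run:
```python
from h import *
import cv2
m=viewer.camera_model("wrist"); w=cv2.imread("pics/w4.png"); g=cv2.cvtColor(w,cv2.COLOR_BGR2GRAY)
print(g[160:200:2,263]); print(g[181,244:284:2])
r=w[:,:,0].astype(int)-w[:,:,2]; mk=(r[155:205,235:290]>25)|(g[155:205,235:290]<90); ys,xs=np.nonzero(mk);print(xs.min()+235,xs.max()+235,ys.min()+155,ys.max()+155)
dk=(g<60)[172:192,252:274];ys,xs=np.nonzero(dk);c=(xs.mean()+252,ys.mean()+172);print(c,back("w",c,58,m),back("w",((xs.min()+xs.max())/2+252,(ys.min()+ys.max())/2+172),58,m))
```

```text
[143  91  72  79  85  87  81  82  69  65  72  64  70  79  83 110 108 105
 137 202]
[212 180  87  86  89  99  78  69  70  63  68  67  64  79  84  86  83 137
 208 208]
247 277 162 196<stdin>:6: RuntimeWarning: Mean of empty slice.
  ret = ret.dtype.type(ret / rcount)
Traceback (most recent call last):
ValueError: zero-size array to reduction operation minimum which has no identity
```

```bash
python3 inch.py '[[0,0,0,-1.7,1.6,25,0.6],[0,0,0,0,0,25,0.6],[0,0,0,0,0,25,0.6],[0,0,0,0,0,25,0.6],[0,0,0,0,0,20,0.6],[0,0,0,0,0,15,0.6],[0,0,0,0,0,15,0.6],[0,0,0,0,0,10,0.6],[0,0,0,0,0,0,0.6]]' 40; python3 inch.py '[[0,0,0,0,0,0,0],[0,0,0,0,0,0,0],[0,0,0,0,0,0,0],[0,0,0,0,0,0,0],[0,0,0,0,0,0,0]]' 40
```

```text
clock: 10.85
eef_pos: [608.7, -202.1, -1.1]
tool_rot: [-3.14, -0.0, 1.487]
wrist_force: [0.4, 0.6, 0.3]
grip_width: 0.598
grip_force: 0.0
clock: 11.35
eef_pos: [609.9, -202.7, 0.5]
tool_rot: [3.14, 0.001, 1.487]
wrist_force: [-0.1, -0.8, 4.3]
grip_width: 0.378
grip_force: 40.0
```

```bash
python3 inch.py '[[0,0,0,0,0,-10,0],[0,0,0,0,0,-20,0],[0,0,0,0,0,-30,0],[0,0,0,0,0,-30,0],[0,0,0,0,0,-30,0],[0,0,0,0,0,-30,0],[0,0,0,0,0,0,0]]'; python3 inch.py '[[0,0,0,30,-6.5,0,0],[0,0,0,32,-7,0,0],[0,0,0,32,-7,0,0],[0,0,0,32,-7,0,0],[0,0,0,32,-7,0,0],[0,0,0,32,-7,0,0],[0,0,0,32,-7,0,0],[0,0,0,32,-7,0,0],[0,0,0,32,-7,0,0],[0,0,0,32,-7,0,0],[0,0,0,32,-5.8,0,0],[0,0,0,0,0,0,0]]'; python3 inch.py '[[0,0,0,0,0,25,0],[0,0,0,0,0,20,0],[0,0,0,0,0,15,0],[0,0,0,0,0,0,0],[0,0,0,0,0,0,0]]'
python3 - <<'E'
from h import *
import cv2
m=viewer.camera_model("wrist"); w=viewer.snapshot("wrist"); cv2.imwrite("pics/w5.png",w[:,:,::-1])
p=bot.get_obs()["eef_pos"];print(p,proj("w",[564.3,152.8,64],m),proj("w",p+[0,0,57],m))
cv2.imwrite("pics/m5.png",cv2.resize(w[130:280,170:350],(720,600),interpolation=cv2.INTER_CUBIC)[:,:,::-1])
E
```

```text
clock: 12.05
eef_pos: [611.9, -203.6, 154.9]
tool_rot: [3.134, 0.003, 1.487]
wrist_force: [0.7, -0.2, 0.2]
grip_width: 0.38
grip_force: 39.8
clock: 13.25
eef_pos: [561.8, 156.3, 148.9]
tool_rot: [-3.139, -0.001, 1.49]
wrist_force: [0.1, -0.7, -2.3]
grip_width: 0.379
grip_force: 39.9
clock: 13.75
eef_pos: [563.0, 152.2, 89.4]
tool_rot: [-3.14, 0.001, 1.486]
wrist_force: [0.3, 0.0, -0.1]
grip_width: 0.375
grip_force: 39.9
[563.7644124  152.33823065  90.06234096] [261.54558191 199.71448084] [261.63630433 252.13072626]
```

View pics/m5.png

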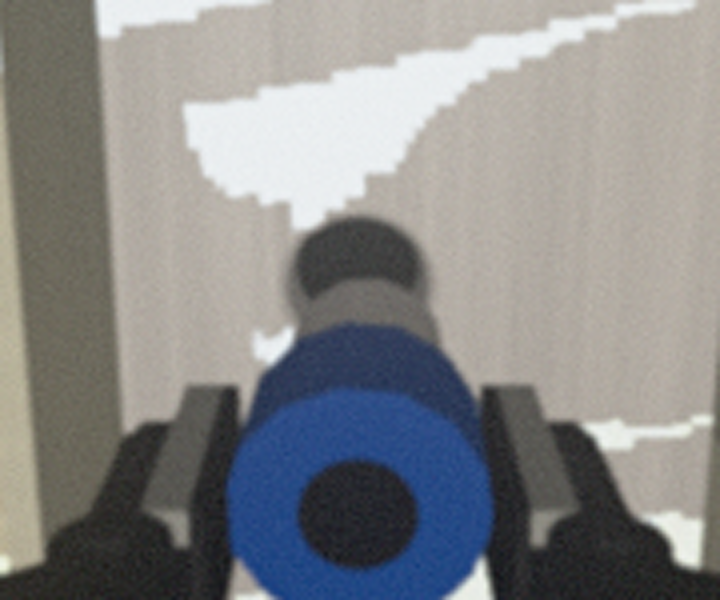

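Mark centre is at (259.5,258.8) in the full image. The bore's upper edge is at row 184.5, columns 244–276, so its centre is near (260,200.5). I'll compare the two directly.

Run:
```python
from h import *
m=viewer.camera_model("wrist");p=bot.get_obs()["eef_pos"];print(p)
for zt in(144,147,150): print(zt,back("w",(259.5,258.6),zt,m).round(1))
b=back("w",(260,200.4),64,m);print("bore",b.round(1))
for c,z in(((259.5,258.6),147),): d=b-back("w",c,z,m);y=1.487;print("move tool dx,dy",d[0]*np.cos(y)+d[1]*np.sin(y),d[0]*np.sin(y)-d[1]*np.cos(y))
```

```text
[563.7644124  152.33823065  90.06234096]
144 [562.9 147.  144. ]
147 [563.  148.6 147. ]
150 [563.2 150.3 150. ]
bore [563.8 152.3  64. ]
move tool dx,dy 3.744143408029059 0.4821489913464208
```

```bash
python3 inch.py '[[0,0,0,2.7,0.5,5,0],[0,0,0,0,0,8,0],[0,0,0,0,0,8,0],[0,0,0,0,0,0,0]]'; python3 inch.py '[[0,0,0,0,0,2,0],[0,0,0,0,0,2,0],[0,0,0,0,0,2,0]]';python3 inch.py '[[0,0,0,0,0,2,0],[0,0,0,0,0,0,0]]'
```

```text
clock: 14.2
eef_pos: [563.0, 155.2, 67.3]
tool_rot: [-3.139, 0.001, 1.487]
wrist_force: [-1.2, -1.1, -1.5]
grip_width: 0.379
grip_force: 39.9
clock: 14.5
eef_pos: [564.5, 155.4, 63.2]
tool_rot: [3.141, 0.0, 1.487]
wrist_force: [-3.6, -1.2, 16.1]
grip_width: 0.379
grip_force: 41.5
clock: 14.7
eef_pos: [564.7, 155.4, 62.9]
tool_rot: [3.14, -0.0, 1.487]
wrist_force: [-5.5, -0.8, 18.1]
grip_width: 0.38
grip_force: 41.8
```

Contact at about block height, with the reaction pushing toward -x. I'll feel in that direction.

```bash
for i in 1 2 3; do python3 inch.py '[[0,0,0,0,-0.8,0,0],[0,0,0,0,0,0,0]]' | grep -E "eef|force"; done
```

```text
eef_pos: [564.6, 155.5, 63.0]
wrist_force: [-3.8, -1.5, 15.2]
grip_force: 41.5
eef_pos: [564.5, 155.6, 63.1]
wrist_force: [-1.3, -1.6, 14.5]
grip_force: 41.3
eef_pos: [564.3, 155.6, 63.0]
wrist_force: [-0.7, -1.4, 11.0]
grip_force: 41.2
```

```bash
for i in 1 2 3; do python3 inch.py '[[0,0,0,-0.8,0,0,0],[0,0,0,0,0,0,0]]' | grep -E "eef|force: \["; done;  python3 inch.py '[[0,0,0,0,0,2,0],[0,0,0,0,0,0,0]]' | grep -E "eef|force: \["
```

```text
eef_pos: [562.3, 154.8, 61.4]
wrist_force: [-0.8, 0.4, -0.3]
eef_pos: [561.4, 153.9, 60.3]
wrist_force: [0.1, -0.5, -1.3]
eef_pos: [561.4, 153.3, 60.4]
wrist_force: [0.0, 0.7, -2.0]
eef_pos: [561.4, 153.2, 58.3]
wrist_force: [-0.3, 0.6, -1.5]
```

It dropped in and the forces vanished. Going down to the plate, then pressing.

```bash
python3 inch.py '[[0,0,0,0,0,2,0],[0,0,0,0,0,2,0],[0,0,0,0,0,0,0]]' | grep -E "eef|force: \["; python3 inch.py '[[0,0,0,0,0,2,0],[0,0,0,0,0,2,0],[0,0,0,0,0,2,0],[0,0,0,0,0,0,0]]' | grep -E "eef|force: \["
```

```text
eef_pos: [561.4, 153.2, 54.3]
wrist_force: [-0.8, 0.2, -1.3]
eef_pos: [561.7, 153.3, 48.9]
wrist_force: [-1.7, 0.7, 3.2]
```

```bash
for i in 1 2 3; do python3 inch.py '[[0,0,0,0,0,2,0],[0,0,0,0,0,2,0],[0,0,0,0,0,2,0],[0,0,0,0,0,0,0]]' | grep -E "eef|force: \["; done
```

```text
eef_pos: [561.7, 153.3, 43.0]
wrist_force: [-2.1, 0.9, 3.1]
eef_pos: [561.7, 153.4, 37.0]
wrist_force: [-1.4, 1.4, 3.8]
eef_pos: [561.7, 153.4, 31.0]
wrist_force: [-0.9, 1.4, 4.0]
```

```bash
for i in 1 2 3; do python3 inch.py '[[0,0,0,0,0,1,0],[0,0,0,0,0,0,0]]' | grep -E "eef|force: \["; done
```

```text
eef_pos: [561.8, 153.5, 30.6]
wrist_force: [-3.0, 2.4, 9.6]
eef_pos: [561.9, 153.5, 30.5]
wrist_force: [-4.6, 1.5, 17.6]
eef_pos: [561.9, 153.5, 30.4]
wrist_force: [-6.7, 1.1, 26.2]
```

Hard stop at TCP 30.4, which matches the pick height plus 30 mm, so the collar is home. Release, rise and go back over the bar.

```bash
python3 inch.py '[[0,0,0,0,0,-1.5,0],[0,0,0,0,0,-1,0.6],[0,0,0,0,0,0,0.6],[0,0,0,0,0,0,0.6],[0,0,0,0,0,0,0.6],[0,0,0,0,0,-10,0.6],[0,0,0,0,0,-25,0.6],[0,0,0,0,0,-25,0.6],[0,0,0,0,0,-25,0.6],[0,0,0,0,0,-25,0.6]]'; python3 inch.py '[[0,0,0,0,0,0,0.6],[0,0,0,0,0,0,0.6]]' | tail -3
python3 - <<'E'
from h import *
import cv2
m=viewer.camera_model("wrist"); w=viewer.snapshot("wrist"); g=cv2.cvtColor(w,cv2.COLOR_RGB2HSV)
print(bot.get_obs()["eef_pos"]); mk=cv2.inRange(g,(100,110,30),(130,255,255)); n,l,st,c=cv2.connectedComponentsWithStats(mk)
u=proj("w",[564,152.5,88],m);print(u)
for k in range(1,n):
    if st[k][4]>60: print(st[k],c[k].round(1),back("w",c[k],88,m).round(1))
E
```

```text
clock: 19.6
eef_pos: [561.6, 153.2, 141.8]
tool_rot: [3.141, 0.0, 1.487]
wrist_force: [0.8, 0.5, 0.6]
grip_width: 0.602
grip_force: 0.0
wrist_force: [-0.0, 0.4, -1.1]
grip_width: 0.6
grip_force: 0.0
[561.16648878 153.10028491 139.94180347]
[262.00657344 191.56989407]
[242 175  36  36 791] [259.2 192.2] [561.5 152.1  88. ]
[228 297  13  12 125] [234.5 301.9] [528.1  42.6  88. ]
```

```bash
python3 inch.py '[[0,0,0,0,0,-25,0.42],[0,0,0,0,0,-25,0.42],[0,0,0,0,0,-25,0.42],[0,0,0,0,0,-25,0.42],[0,0,0,0,0,-25,0.42],[0,0,0,0,0,-25,0.42],[0,0,0,-0.5,28,-10,0.42],[0,0,0,-0.5,28,0,0.42],[0,0,0,0,28,0,0.42],[0,0,0,0,0.5,0,0.42],[0,0,0,0,0,0,0.42]]'; python3 inch.py '[[0,0,0,0,0,20,0.42],[0,0,0,0,0,20,0.42],[0,0,0,0,0,10,0.42],[0,0,0,0,0,8,0.42],[0,0,0,0,0,0,0.42]]';python3 inch.py '[[0,0,0,0,0,0,0],[0,0,0,0,0,0,0],[0,0,0,0,0,0,0],[0,0,0,0,0,0,0],[0,0,0,0,0,0,0]]' 30
```

```text
clock: 20.95
eef_pos: [645.1, 144.9, 298.0]
tool_rot: [-3.138, 0.001, 1.486]
wrist_force: [0.1, -0.3, 0.3]
grip_width: 0.42
grip_force: 0.0
clock: 21.45
eef_pos: [644.6, 145.1, 241.1]
tool_rot: [-3.139, 0.001, 1.487]
wrist_force: [0.6, 0.4, -0.2]
grip_width: 0.416
grip_force: 0.0
clock: 21.95
eef_pos: [646.3, 145.2, 243.3]
tool_rot: [3.14, -0.0, 1.487]
wrist_force: [-1.5, 0.1, 5.9]
grip_width: 0.102
grip_force: 30.2
```

```bash
python3 inch.py '[[0,0,0,0,-15.2,1.4,0],[0,0,0,0,-18.9,3.4,0],[0,0,0,0,-18.5,5.3,0],[0,0,0,0,-17.9,7.2,0],[0,0,0,0,-17,8.8,0],[0,0,0,0,-16,10.6,0],[0,0,0,0,-15,12,0],[0,0,0,0,-13.6,13.5,0],[0,0,0,0,-12.2,14.7,0],[0,0,0,0,-10.7,16,0],[0,0,0,0,-9,17,0],[0,0,0,0,-7.1,17.4,0]]'; python3 inch.py '[[0,0,0,0,-3,9.4,0],[0,0,0,0,-2.7,9.4,0],[0,0,0,0,-2.1,10.3,0],[0,0,0,0,-1.8,10.4,0],[0,0,0,0,-1,8,0],[0,0,0,0,-0.3,6,0],[0,0,0,0,0,0,0]]'
```

```text
clock: 23.15
eef_pos: [472.5, 159.8, 114.3]
tool_rot: [-3.138, -0.0, 1.487]
wrist_force: [-4.6, 2.1, 4.5]
grip_width: 0.1
grip_force: 34.0
clock: 23.85
eef_pos: [460.3, 160.8, 59.8]
tool_rot: [-3.134, 0.0, 1.486]
wrist_force: [-7.2, 3.9, -1.4]
grip_width: 0.102
grip_force: 34.4
```

```bash
for i in 1 2 3 4 5 6; do python3 inch.py '[[0,0,0,0,0,1.7,0],[0,0,0,0,0,0,0]]' | grep -E "eef|force: \["; done
```

```text
eef_pos: [460.2, 160.8, 58.5]
wrist_force: [-6.8, 4.4, -0.9]
eef_pos: [460.1, 160.8, 56.9]
wrist_force: [-8.2, 6.5, -0.3]
eef_pos: [460.0, 160.8, 55.2]
wrist_force: [-8.1, 4.9, -0.2]
eef_pos: [459.9, 160.8, 53.5]
wrist_force: [-8.3, 4.3, 0.5]
eef_pos: [459.9, 160.8, 51.8]
wrist_force: [-8.2, 4.6, -0.0]
eef_pos: [459.8, 160.8, 50.0]
wrist_force: [-8.8, 5.0, -0.4]
```

```bash
for i in 1 2 3 4; do python3 inch.py '[[0,0,0,0,-0.5,1.5,0],[0,0,0,0,0,0,0]]' | grep -E "eef|force: \["; done
```

```text
eef_pos: [459.8, 160.8, 48.7]
wrist_force: [-6.9, 4.3, -0.3]
eef_pos: [459.8, 160.9, 48.0]
wrist_force: [-7.9, 3.5, 8.8]
eef_pos: [459.9, 160.9, 47.7]
wrist_force: [-10.8, 2.3, 22.1]
eef_pos: [459.9, 160.9, 47.3]
wrist_force: [-13.9, 1.1, 34.5]
```

```bash
python3 inch.py '[[0,0,0,0,0,-1.5,0],[0,0,0,0,0,-1.5,0],[0,0,0,0,0,0,0]]'; python3 inch.py '[[0,0,0,0,0,0,0.2],[0,0,0,0,0,0,0.3],[0,0,0,0,0,0,0.35],[0,0,0,0,0,-20,0.35],[0,0,0,0,0,-30,0.35],[0,0,0,0,0,-30,0.35],[0,0,0,0,0,-30,0.35],[0,0,0,0,0,-30,0.35],[0,0,0,0,-40,-10,0.35],[0,0,0,0,-40,0,0.35],[0,0,0,0,0,0,0.35]]'
python3 - <<'E'
from h import *
import cv2
a=viewer.snapshot("scene"); m=viewer.camera_model("wrist"); b=viewer.snapshot("wrist"); t=viewer.snapshot("top"); np.savez("pics/end.npz",a=a,b=b,t=t)
c,d=np.cos(-.085),np.sin(-.085)
def bar(q): v=np.r_[75-192*np.cos(q)+4*np.sin(q),0,98+192*np.sin(q)+4*np.cos(q)];return np.r_[577.6+c*v[0],150.8+d*v[0],v[2]]
for q in(0,.05,.1): print(q,bar(q).round(1),proj("scene",bar(q)).round(1),proj("top",bar(q)).round(1))
u,v=proj("scene",bar(0)).astype(int); g=cv2.cvtColor(a,cv2.COLOR_RGB2GRAY); print("scene rows",v-20,g[v-20:v+20,u])
u,v=proj("top",bar(0)).astype(int); g=cv2.cvtColor(t,cv2.COLOR_RGB2GRAY); print("top rows",v-20,g[v-20:v+20,u+5])
E
```

```text
clock: 26.15
eef_pos: [459.8, 160.9, 47.9]
tool_rot: [-3.137, -0.0, 1.486]
wrist_force: [-5.2, 2.9, 3.4]
grip_width: 0.097
grip_force: 35.4
clock: 27.25
eef_pos: [377.3, 166.9, 197.9]
tool_rot: [-3.138, 0.001, 1.488]
wrist_force: [-0.2, 0.1, 0.3]
grip_width: 0.344
grip_force: 0.0
0 [461.  160.7 102. ] [278.3 164.4] [223.  229.2]
0.05 [461.5 160.7 111.6] [278.4 161.7] [222.6 228.7]
0.1 [462.4 160.6 121.1] [278.6 159. ] [222.3 228.1]
scene rows 144 [139 142 139 139 139 139 140 139 139 141 140 138 136 127  83  82  82  83
  75  35   8   6  16  67 135 142 141 138 132  86  83  86  77  77  71  74
  67  61  63  64]
top rows 209 [105 114 100  80  61  63  76 103 118 121 124 122 122 122 122 120 117 115
  92  51  18  27  55  91 111 120 123 123 121 114 107 102  90  77  62  53
  45  34  20  17]
```

The bar sits at scene row 164.7, against 164.4 predicted for closed and 161.7 at 0.05 rad. The lid is closed and the gripper is clear, so I'm handing in.

```bash
python3 -c "
from bench import bot, viewer, order
print(order.finish_job())"
```

```text
the job is handed in; nothing more can be done
None
```

I handed the job in at about 27 s (no verdict was returned): the lid was opened upright, the blue adapter pressed to a hard stop at home height, and the lid closed again (bar checked in the scene camera), with the gripper clear and the other adapters and the bottle not approached.

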